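Change over the guarded dispensing bed and zero its shot counter

ROBOT

A 6-joint arm with a two-finger parallel gripper is mounted at the origin on the work surface. World frame = base frame: x ahead of the robot, y to its left, z up, the work surface at z = 0. Lengths are in m, angles in rad, forces in N, time in s.
With the tool pointing down it reaches from about 0.25 to 0.85 m from the base axis. Payload 12.5 kg.
Tool frame: the origin (TCP) lies midway between the tips of the shut fingers; the grasp point (between the pads) lies 19 mm behind it; z points along the fingers, y is the line along which they close (so a half turn about z gives the same grasp; the last joint's range is limited). The gripper opens to 93 mm and grips with 3 to 60 N. Pads are 15 mm wide; open, the fingers measure 128 mm over their backs; the gripper's body (75 mm by 188 mm) begins 65 mm behind the grasp point.
Start: joints at [-1.263, 0.351, 1.652, -0, 1.139, -0.085], TCP at [0.211, -0.508, 0.219] pointing down, gripper open.
Joint ranges: [-2.75, 2.75], [-0.79, 2.1], [0.01, 2.65], [-1.57, 4.71], [0.07, 3.14], [-2.87, 2.87]. Speed limits (rad/s): [2.22, 2.22, 2.79, 3.14, 3.14, 3.14].

INTERFACE

Orientations are given as a unit quaternion [x, y, z, w].
In Python, from cell import manip gives the robot as it stands. Calls block until the motion is done:
- manip.reach(position, orientation): joint-space move of the TCP to a pose.
- manip.movel(position, rotation=None, speed=0.15): straight line of the TCP; rotation=None keeps the orientation; speed is the mean speed in m/s.
- manip.movej(angles): joint-space move.
- manip.command_gripper(opening, strength=None): finger opening in m; strength is the grip in N (None keeps the last); returns when the fingers have stopped.
- manip.wait(seconds).
- manip.ik(position, orientation): joint angles nearest the present ones, or None.
- manip.get_obs(): the state.
- manip.get_image(name): name is "side" or "top" or "wrist"; returns the picture (400x640x3 uint8, red, green, blue); there is no depth.
- manip.get_calibration(name): a dict with "camera_matrix" (3x3 intrinsics, pixels), "position" and "orientation" of the camera in the world; the wrist camera has in their place "mount" (4x4, takes a point from camera to tool coordinates, whose origin is the TCP and whose axes are the flange's). Camera axes: x right, y up, looking along -z (the intrinsics and any distortion apply to the point x, -y, -z); pixel columns grow to the right and rows downward; lengths in m; the calibration is good to about 2 mm. A picture is of the moment at which its call begins: read the wrist's pose just before it. get_calibration takes no time and is no camera call.
A pose or a line that the arm cannot do raises manip.Unreachable and nothing moves.
- manip.finish_job(): hands the job in; it is judged then, once.
The state is a dict: "time_s": time; "joint_positions": joint angles; "qd": joint speeds; "effort": joint torques, N m; "ee_pos": TCP position; "tool_rot": TCP orientation; "contact_force": force on the tool from outside, world axes, zero at the start; "ft_torque": the same for the moment, N m; "width": finger opening in m; "grasp_force": force on a finger pad.
Only numpy, scipy, OpenCV 4.12 (cv2) and the standard library are available. Lean on these libraries where they do the work, as an engineer would, in place of code of your own. Each camera call takes 0.05 s, during which the arm holds its last target. There are 200 camera calls.

TASK

Take every finished carrier (black-filled caps) out of the bays of the guarded bed and stand it flat in the aluminium outfeed tray, and stand every fresh carrier (white caps) from the bench flat in a bay of the bed, one to a bay. Only then push the guard door shut until it snaps home on its catch, and after that turn the shot counter's reset knob anticlockwise all the way back to its zero stop. Do not knock over the bottle, the jar or the cup; everything must be left standing where it belongs, door shut and knob at zero.

Things in the scene. Friction and masses are not known exactly. Their poses are not given: they have to be found in the camera images.
- filled0: Finished carrier (black sealant in its caps), in a bay of the bed at the start; 1 or 2 of the 3 are present: an aluminium disc 84 mm across, 10 mm thick, with six white caps (tops at 20 mm) round a straight round black post 24 mm in diameter whose top is 105 mm above the underside; 0.21 to 0.39 kg; lift it by the post, any yaw. Origin: centre of the underside, z up.
- filled1: Finished carrier (black sealant in its caps), in a bay of the bed at the start; 1 or 2 of the 3 are present: an aluminium disc 84 mm across, 10 mm thick, with six white caps (tops at 20 mm) round a straight round black post 24 mm in diameter whose top is 105 mm above the underside; 0.21 to 0.39 kg; lift it by the post, any yaw. Origin: centre of the underside, z up.
- filled2: Finished carrier (black sealant in its caps), in a bay of the bed at the start; 1 or 2 of the 3 are present: an aluminium disc 84 mm across, 10 mm thick, with six white caps (tops at 20 mm) round a straight round black post 24 mm in diameter whose top is 105 mm above the underside; 0.21 to 0.39 kg; lift it by the post, any yaw. Origin: centre of the underside, z up.
- fresh0: Fresh carrier (all-white caps), on the bench right of the bed at the start; 2 or 3 of the 3 are present: an aluminium disc 84 mm across, 10 mm thick, with six white caps (tops at 20 mm) round a straight round black post 24 mm in diameter whose top is 105 mm above the underside; 0.21 to 0.39 kg; lift it by the post, any yaw. Origin: centre of the underside, z up.
- fresh1: Fresh carrier (all-white caps), on the bench right of the bed at the start; 2 or 3 of the 3 are present: an aluminium disc 84 mm across, 10 mm thick, with six white caps (tops at 20 mm) round a straight round black post 24 mm in diameter whose top is 105 mm above the underside; 0.21 to 0.39 kg; lift it by the post, any yaw. Origin: centre of the underside, z up.
- fresh2: Fresh carrier (all-white caps), on the bench right of the bed at the start; 2 or 3 of the 3 are present: an aluminium disc 84 mm across, 10 mm thick, with six white caps (tops at 20 mm) round a straight round black post 24 mm in diameter whose top is 105 mm above the underside; 0.21 to 0.39 kg; lift it by the post, any yaw. Origin: centre of the underside, z up.
- cell: Guarded bed, fixed, open-topped: base plate 250 x 250 mm, 12 mm thick, with 2 x 2 bays; clear guards up to 100 mm above the bench on its near, far and right sides, inner faces 117 mm from the centre; hinged door on the left. Origin: centre of the underside; x away from the robot (turned up to 0.1 rad), y left, z up.
- bay0 (a point): Centre of the floor of the near right bay, 12 mm above the bench; axes as the bed's. The bay is 96 mm square inside, edged by aluminium strips 4 mm wide and 8 mm high; bays are 100 mm apart.
- bay1 (a point): Centre of the floor of the near left bay, 12 mm above the bench; axes as the bed's. The bay is 96 mm square inside, edged by aluminium strips 4 mm wide and 8 mm high; bays are 100 mm apart.
- bay2 (a point): Centre of the floor of the far right bay, 12 mm above the bench; axes as the bed's. The bay is 96 mm square inside, edged by aluminium strips 4 mm wide and 8 mm high; bays are 100 mm apart.
- bay3 (a point): Centre of the floor of the far left bay, 12 mm above the bench; axes as the bed's. The bay is 96 mm square inside, edged by aluminium strips 4 mm wide and 8 mm high; bays are 100 mm apart.
- guard_door (a joint): Door angle, rad: 0 shut, grows as it swings out to the left (clockwise from above), max 1.4; starts 0.35 to 0.85. Light friction (0.5 N at the free edge), stays where left. A sprung catch resists from 0.06 rad (about 3 N at the edge, crest at 0.02), then snaps the door to 0 and holds it; short of the crest it pushes it back out.
- door_hinge (a point): On the hinge axis (far end of the bed's left side), 100 mm above the bench. Axes turn with the door: -x along the panel to its free edge, y the outward normal. Panel: clear with aluminium frame, 230 mm long, 12 mm thick (frame 14) centred on the axis, from 15 to 100 mm above the bench; no handle, push its outer face.
- door_edge (a point): Free edge of the door, at its top, mid-thickness, 230 mm from the hinge axis.
- counter: Shot counter, fixed, left of the bed's near corner: grey box 85 x 80 mm, 50 mm high, reset knob on top over a black dial with white ticks, the longest at zero. Origin: centre of the underside; its x is the direction of the knob's grip bar at zero (zero tick and the white line on the bar then lie on its -x side), z up.
- reset_knob (a joint): Reset knob angle, rad: 0 at the zero stop, grows clockwise from above (bar direction = counter's x turned by minus this angle); starts 2.4 to 4.6, range 0 to 5. Reset it by turning anticlockwise up to the stop. Friction 0.04 N m, stays where left; several grips are needed.
- reset_knob_grip (a point): On the knob's axis at the height to grip, 87 mm above the bench, 7 mm below the top of the grip bar. The bar is 49 mm long, 14 mm thick, 32 mm high, on a disc 52 mm across whose top is 23 mm below this point. Axes turn with the knob: x along the bar, z up.
- tray: Low aluminium outfeed tray, fixed, on the right of the bench: 250 mm along its x, 140 mm along its y, walls 5 mm thick, rim 18 mm and floor 5 mm above the bench. Origin: centre of the underside. Two carriers stand in it side by side along x, say 56 mm either side of the centre.
- cartridge: Bystander: upright black bottle 48 mm in diameter, 120 mm high. Origin: centre of its underside, z up. Leave it standing.
- jar: Bystander: upright glass jar with a steel lid, 70 mm in diameter, 85 mm high. Origin: centre of its underside, z up. Leave it standing.
- cup: Bystander: upright black open cup, 100 mm across, 75 mm high. Origin: centre of its underside, z up. Leave it standing.
There are look-alikes about, which are no part of the job. Leave any red look-alike of the fresh2 alone.

How it is judged:
By the outcome, as a careful person would: the job done as asked, in the order asked, and still so for the second after the job is handed in, with the robot touching nothing.
Of filled0, filled1, filled2 only 1 to 2 are there at a start; the rules pass over those that are not, and their reading is None.
Of fresh0, fresh1, fresh2 only 2 to 3 are there at a start; the rules pass over those that are not, and their reading is None.
At some moment in a run one of fresh0, fresh1, fresh2, filled0, filled1, filled2 may be knocked a few centimetres aside while the robot is not near it.
It also fails if it takes over 210 s, if anything falls off the work surface, if the arm or the gripper's body presses on something with over 40 N, if the wrist force passes 120 N, or if a joint passes its speed limit or range.

## Working session

There is one attempt and no reset: what is moved stays moved. The work goes in short steps, each a Python script; the robot and the scene stay as the last script left them, time stands still between calls to the robot, and variables do not carry over. Pictures are saved under pics/ and viewed, at most 14 in all, crops included, and the job is handed in when it is done.

```bash
ls; mkdir -p pics; python3 - <<'E'
from cell import manip
import cv2,numpy as np
for n in ("top","side","wrist"):
    c=manip.get_calibration(n); print(n,{k:np.round(v,4).tolist() if not isinstance(v,str) else v for k,v in c.items()})
    im=manip.get_image(n); cv2.imwrite(f"pics/{n}0.png",cv2.cvtColor(im,cv2.COLOR_RGB2BGR))
o=manip.get_obs(); print(o)
E
```

```text
pics
top {'camera_matrix': [[458.9005, 0.0, 315.0028], [0.0, 458.9005, 190.6133], [0.0, 0.0, 1.0]], 'position': [0.4664, -0.0555, 1.1912], 'orientation': [-0.0342, 0.016, 0.7109, -0.7022]}
side {'camera_matrix': [[373.7818, 0.0, 315.8055], [0.0, 373.7818, 203.1327], [0.0, 0.0, 1.0]], 'position': [0.4747, 0.7672, 0.7382], 'orientation': [-0.0187, 0.4316, 0.8997, -0.0622]}
wrist {'camera_matrix': [[324.5345, 0.0, 327.2086], [0.0, 324.5345, 195.7697], [0.0, 0.0, 1.0]], 'mount': [[0.0001, 0.9586, 0.2847, 0.0803], [1.0, -0.0001, 0.0, 0.0013], [0.0, 0.2847, -0.9586, -0.1665], [0.0, 0.0, 0.0, 1.0]]}
{'time_s': 0.15, 'joint_positions': array([-1.26259507e+00,  3.51075712e-01,  1.65224034e+00, -4.09702774e-05,
        1.13909788e+00, -8.46204809e-02]), 'qd': array([-1.87579718e-04,  9.89799836e-05, -1.15487576e-03,  1.75054848e-03,
        2.66497487e-06, -6.54032688e-04]), 'effort': array([ 6.09500621e-04, -4.97463727e+01, -2.85344213e+01,  6.99071959e-02,
        2.46287539e-02, -3.19839319e-05]), 'ee_pos': array([ 0.21046635, -0.50786921,  0.2182592 ]), 'tool_rot': array([ 9.80771557e-01,  1.95158870e-01, -6.42961967e-05, -4.06001766e-04]), 'contact_force': array([-0.189822  , -0.46003959,  0.55305737]), 'ft_torque': array([-0.03701271,  0.0016553 ,  0.03526714]), 'grasp_force': 0.0, 'width': 0.09316916736270009}
```

View pics/top0.png

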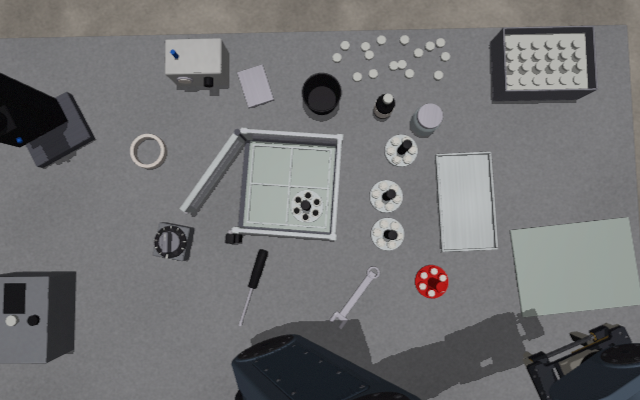

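View pics/side0.png

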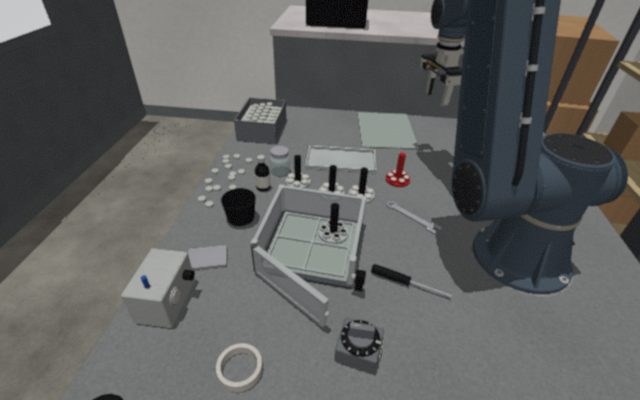

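The top view shows one filled carrier in bay0 at (306,205), and three fresh ones at (401,150), (386,196) and (388,234). The tray is at (466,201), the counter at (173,241), the door free edge near (185,208) and the hinge near (241,133). The red look-alike is at (431,281). The side view shows the same layout. Next I'll zoom in to pick points.

```bash
cat > h.py <<'E'
import numpy as np,cv2
from scipy.spatial.transform import Rotation as R
from cell import manip
def cast(name,px,z,obs=None):
    c=manip.get_calibration(name); K=np.array(c["camera_matrix"])
    if name=="wrist":
        T=np.eye(4);T[:3,:3]=R.from_quat(obs["tool_rot"]).as_matrix();T[:3,3]=obs["ee_pos"]
        M=T@np.array(c["mount"]); p,Rm=M[:3,3],M[:3,:3]
    else: p,Rm=np.array(c["position"]),R.from_quat(c["orientation"]).as_matrix()
    px=np.atleast_2d(px).astype(float)
    d=np.c_[(px[:,0]-K[0,2])/K[0,0],-(px[:,1]-K[1,2])/K[1,1],-np.ones(len(px))]@Rm.T
    return p+d*((z-p[2])/d[:,2])[:,None]
def save(im,fn,box=None,s=1):
    if box: im=im[box[1]:box[3],box[0]:box[2]]
    cv2.imwrite("pics/"+fn,cv2.resize(cv2.cvtColor(im,cv2.COLOR_RGB2BGR),None,fx=s,fy=s,interpolation=cv2.INTER_CUBIC))
E
python3 - <<'E'
from h import *
im=cv2.cvtColor(cv2.imread("pics/top0.png"),cv2.COLOR_BGR2RGB)
save(im,"crop_bed.png",(145,120,345,270),4)
save(im,"crop_right.png",(360,90,510,260),3.5)
for n,p,z in [("fresh_disc",[(401,150),(386,196),(388,234)],.01),("tray",[(437,155),(490,153),(496,248),(442,250)],.018),("filled",[(306,206)],.022),("bedcorners",[(244,133),(341,137),(335,238),(243,234)],.1),("bedcross",[(291,187)],.02),("knob",[(171,241)],.087),("doorfree",[(185,208)],.1)]:
    print(n,np.round(cast("top",p,z)[:,:2],3).tolist())
E
```

```text
fresh_disc [[0.653, -0.249], [0.534, -0.208], [0.437, -0.211]]
tray [[0.637, -0.339], [0.64, -0.474], [0.399, -0.48], [0.396, -0.344]]
filled [[0.511, -0.002]]
bedcorners [[0.686, 0.142], [0.672, -0.092], [0.431, -0.074], [0.443, 0.145]]
bedcross [[0.56, 0.036]]
knob [[0.428, 0.322]]
doorfree [[0.507, 0.284]]
```

View pics/crop_bed.png

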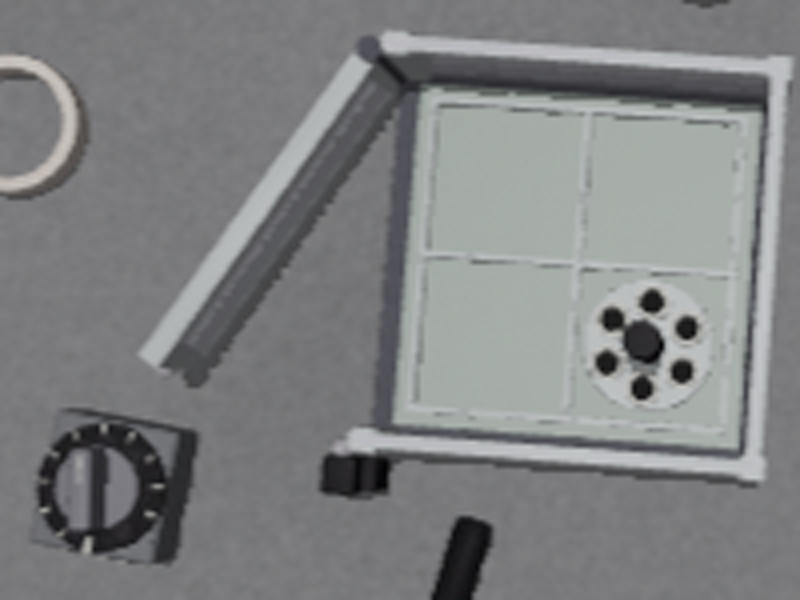

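View pics/crop_right.png

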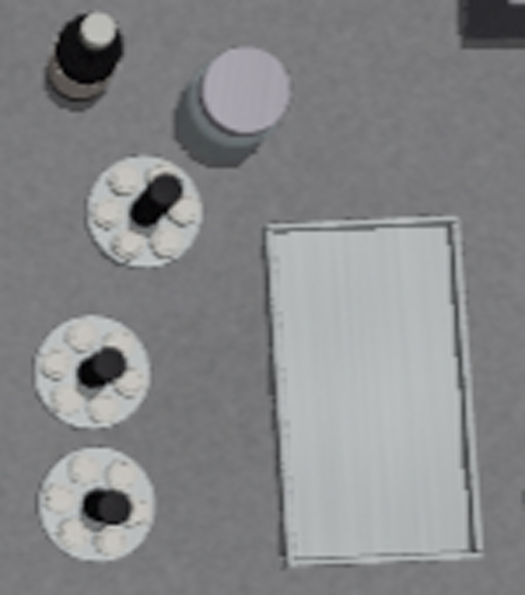

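The bed strips, zero tick (crop 87,545, pointing near-side) and discs are clear in the crops. Next I'll compute the bed pose, disc centres, tray and jar.

```bash
cat >> h.py <<'E'
def discs(im):
    "bright round blobs of carrier size -> xy at z=0.01"
    hsv=cv2.cvtColor(im,cv2.COLOR_RGB2HSV); m=((hsv[...,2]>150)&(hsv[...,1]<60)).astype(np.uint8)
    out=[]
    for c in cv2.findContours(m,cv2.RETR_EXTERNAL,cv2.CHAIN_APPROX_NONE)[0]:
        (x,y),r=cv2.minEnclosingCircle(c)
        if 14<r<19 and cv2.contourArea(cv2.convexHull(c))>.8*np.pi*r*r:
            (x,y),_,_=cv2.fitEllipse(cv2.convexHull(c)); out.append(np.r_[cast("top",(x,y),.01)[0][:2],x,y])
    return out
def q_down(a): return [np.cos(a/2),np.sin(a/2),0,0]   # tool x at yaw a, closing axis at a-90deg
def best(pos,closing):
    "down pose with closing line along given angle; half-turn with most wrist range"
    c=[]
    for k in (0,1,-1):
        q=q_down(closing+np.pi/2+k*np.pi); j=manip.ik(pos,q)
        if j is not None: c.append((abs(j[5]),q))
    return min(c,key=lambda t:t[0])[1]
E
python3 - <<'E'
from h import *
im=cv2.cvtColor(cv2.imread("pics/top0.png"),cv2.COLOR_BGR2RGB)
f=lambda pts,s,o:np.array(pts)/s+np.array(o)
st=cast("top",f([(581,263),(435,103),(745,120),(725,430),(412,408)],4,(145,120)),.02)[:,:2]
print("strips",np.round(st,4).tolist(),"sides",[np.round(np.linalg.norm(st[1+i]-st[1+(i+1)%4]),3) for i in range(4)],"mean",st[1:].mean(0))
x=(st[1]+st[2]-st[3]-st[4]);y=(st[1]+st[4]-st[2]-st[3]);print("yaw",np.arctan2(x[1],x[0]),np.arctan2(-y[0],y[1]))
print("discs",[np.round(d,3).tolist() for d in discs(im)])
print("jar",cast("top",f((246,90),3.5,(360,90)),.085)[0,:2],"bottle",cast("top",f((98,30),3.5,(360,90)),.12)[0,:2])
t=cast("top",f([(268,226),(458,219),(480,554),(288,564)],3.5,(360,90)),.018)[:,:2];print("tray",np.round(t,3).tolist(),t.mean(0))
x=t[0]+t[1]-t[2]-t[3];print(np.arctan2(x[1],x[0]))
print("filledpost",cast("top",f((641,341),4,(145,120)),.117)[0,:2],"caps",cast("top",f((647,344),4,(145,120)),.03)[0,:2])
print("hinge",cast("top",f((370,48),4,(145,120)),.1)[0,:2],"edge",cast("top",f((153,357),4,(145,120)),.1)[0,:2])
print("zero tick",cast("top",f((87,545),4,(145,120)),.051)[0,:2],"dial ctr",cast("top",f((101,488),4,(145,120)),.055)[0,:2])
E
```

```text
strips [[0.5633, 0.0376], [0.6684, 0.1313], [0.6542, -0.0688], [0.4556, -0.0534], [0.4718, 0.1465]] sides [np.float64(0.201), np.float64(0.199), np.float64(0.2), np.float64(0.197)] mean [0.56249729 0.03890703]
yaw -0.07728253293439302 -0.0760197406895959
discs [[0.438, -0.209, 387.337, 233.709], [0.535, -0.208, 385.927, 195.824], [0.653, -0.249, 400.846, 149.876], [0.663, 0.415, 146.518, 150.218]]
jar [ 0.72405956 -0.30971801] bottle [ 0.75876091 -0.20351344]
tray [[0.639, -0.338], [0.642, -0.476], [0.399, -0.482], [0.393, -0.345]] [ 0.51788236 -0.41040604]
0.027191980187867046
filledpost [ 0.50897768 -0.00501935] caps [ 0.51048177 -0.00471232]
hinge [0.68880257 0.15794273] edge [0.50370202 0.28841538]
zero tick [0.38898465 0.34416259] dial ctr [0.42430562 0.3344017 ]
```

```bash
cat >> h.py <<'E'
BED=np.array([.563,.0385]); BY=-.0767
def bed(x,y): c,s=np.cos(BY),np.sin(BY); return BED+[c*x-s*y,s*x+c*y]
GH=.061; ZC=.225
def go(xy,z,q=None,speed=.2):
    manip.movel([xy[0],xy[1],z],q,speed)
def pick(xy,zu,psi):
    manip.command_gripper(.055,25)
    q1=best([*xy,ZC],psi); q2=best([*xy,ZC],psi+np.pi/2)
    o=manip.get_obs()
    if o["ee_pos"][2]<ZC-.03: go(o["ee_pos"][:2],ZC)
    manip.reach([*xy,ZC],q1); go(xy,zu+GH,speed=.15)
    manip.command_gripper(.0,10); w1=manip.get_obs()["width"]
    manip.command_gripper(.055); manip.reach([*xy,zu+GH],q2)
    manip.command_gripper(.0,30); o=manip.get_obs()
    print("pick",xy,"w",w1,o["width"],o["grasp_force"],"t",o["time_s"])
    go(xy,ZC); print("lifted w",manip.get_obs()["width"])
def place(xy,zu):
    go(xy,ZC,speed=.25); go(xy,zu+GH+.012,speed=.15); go(xy,zu+GH+.001,speed=.04)
    print("place F",np.round(manip.get_obs()["contact_force"],1))
    manip.command_gripper(.055); go(xy,ZC); print("t",manip.get_obs()["time_s"])
def find(near):
    d=discs(manip.get_image("top")); d=[k[:2] for k in d]; print("seen",np.round(d,3).tolist())
    d=[k for k in d if np.linalg.norm(k-near)<.07]
    return min(d,key=lambda k:np.linalg.norm(k-near)) if d else None
E
python3 - <<'E'
from h import *
pick(np.array([.5095,-.005]),.012,BY)
place(np.array([.518,-.4104])-.056*np.array([1,.027]),.005)
print(find([.438,-.209]))
im=manip.get_image("top"); save(im,"a1.png")
E
```

```text
pick [ 0.5095 -0.005 ] w 0.023851670625856084 0.023605377372291573 29.992454946041107 t 7.5333
lifted w 0.023475749989608802
place F [-0.7 -0.  -4. ]
t 13.4417
seen [[0.438, -0.209], [0.535, -0.208], [0.653, -0.249], [0.663, 0.415]]
[ 0.43792002 -0.20915753]
```

View pics/a1.png

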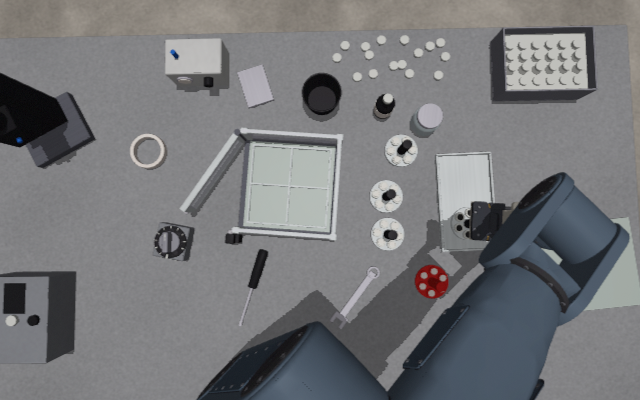

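The filled carrier stands in the tray at (462,222), the bed is empty and the fresh ones haven't moved. Fresh ones next.

```bash
python3 - <<'E'
from h import *
for near,b in [((.653,-.249),(.05,-.05)),((.535,-.208),(-.05,-.05)),((.438,-.209),(-.05,.05))]:
    p=find(np.array(near))
    if p is None: print("LOST",near); break
    pick(p,0.,np.radians(45))
    if manip.get_obs()["width"]<.02: print("MISSED"); break
    place(bed(*b),.012)
d=manip.get_obs()["ee_pos"]
manip.movel([.45,.25,.30],None,.25); manip.wait(.3)
im=manip.get_image("top"); save(im,"b1.png"); save(manip.get_image("wrist"),"b2.png"); print(manip.get_obs()["time_s"])
E
```

```text
seen [[0.438, -0.209], [0.535, -0.208], [0.653, -0.249], [0.663, 0.415]]
pick [ 0.65339917 -0.249047  ] w 0.023929142260279677 0.023834620877316505 29.986894726753235 t 20.1583
lifted w 0.02325121206953187
place F [-1.6  0.2 -3.2]
t 25.35
seen [[0.438, -0.209], [0.535, -0.208], [0.663, 0.415]]
pick [ 0.53490801 -0.20777246] w 0.02393201474432877 0.02360295995647348 29.983680546283722 t 31.85
lifted w 0.023753870396334437
place F [-0.5 -0.2 -3.4]
t 36.9
seen [[0.438, -0.209], [0.663, 0.415]]
pick [ 0.4379213 -0.2091571] w 0.02373953334300895 0.023671617328759508 29.987356066703796 t 43.475
lifted w 0.023724284102307897
place F [ 0.  -0.5 -2.2]
t 48.9667
50.2667
```

View pics/b1.png

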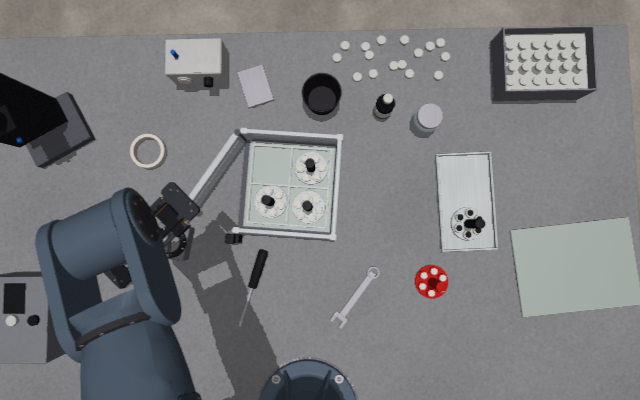

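The three fresh carriers are in bays 0, 1 and 2, and the filled one is in the tray. I'll zoom in to check they sit flat, and look at the knob through the wrist camera from a better spot.

```bash
python3 - <<'E'
from h import *
im=cv2.cvtColor(cv2.imread("pics/b1.png"),cv2.COLOR_BGR2RGB); save(im,"b1c.png",(230,120,350,250),4)
# knob view: camera sits 80 mm along tool x, tilted back; place TCP beside knob
a=-np.pi/2
for a in (-np.pi/2,np.pi/2,0,np.pi):
    q=q_down(a); t=np.array([.425,.334])-.13*np.array([np.cos(a),np.sin(a)])*0
    print(a,manip.ik([*t,.25],q))
o=manip.get_obs(); print(np.round(o["ee_pos"],3),np.round(o["tool_rot"],3))
E
```

```text
-1.5707963267948966 [ 5.79941233e-01  3.02381513e-01  1.63860096e+00 -4.44089210e-16
  1.20061018e+00 -2.56165142e+00]
1.5707963267948966 [ 5.79941233e-01  3.02381513e-01  1.63860096e+00 -4.44089210e-16
  1.20061018e+00  5.79941233e-01]
0 [ 5.79941233e-01  3.02381513e-01  1.63860096e+00 -4.44089210e-16
  1.20061018e+00  2.15073756e+00]
3.141592653589793 [ 5.79941233e-01  3.02381513e-01  1.63860096e+00 -4.44089210e-16
  1.20061018e+00 -9.90855094e-01]
[0.45 0.25 0.3 ] [ 0.924  0.382 -0.     0.   ]
```

View pics/b1c.png

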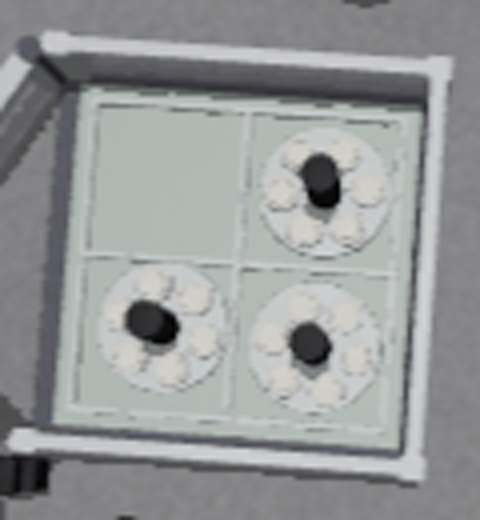

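View pics/b2.png

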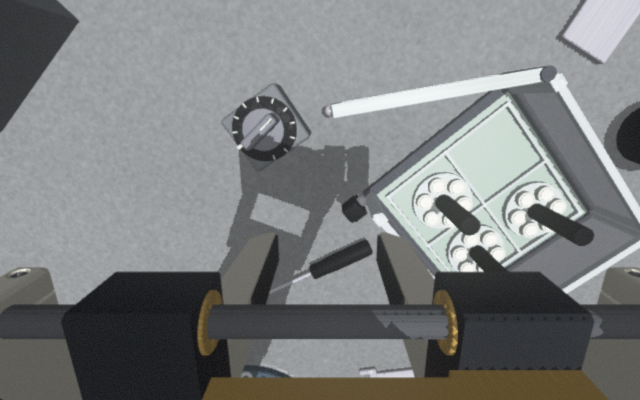

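All three sit flat inside their bays. In the wrist view the knob is at (262,128). Now the door: hinge at about bed (0.116, 0.129), angle about 0.54.

```bash
python3 - <<'E'
from h import *
def pt(th,r,d): return bed(.116-r*np.cos(th)+d*np.sin(th),.129+r*np.sin(th)+d*np.cos(th))
r=.19; manip.command_gripper(0,20)
def ori(th): return best([*pt(th,r,.05),.2],BY-th)   # panel line direction
q=ori(.54); a0=2*np.arctan2(q[1],q[0]); print("a0",a0)
Q=lambda th:q_down(a0+(.54-th))
manip.reach([*pt(.54,r,.06),.25],Q(.54)); go(pt(.54,r,.06),.05)
f0=manip.get_obs()["contact_force"]; n=bed(0,1)-BED
ths=list(np.arange(.54,.1,-.04))+list(np.arange(.1,-.041,-.01))
for th in ths:
    go(pt(th,r,.0155),.05,Q(th),speed=.06 if th>.1 else .02)
    f=manip.get_obs()["contact_force"]-f0; fn=f@[*n,0]
    if th<.2: print(round(th,3),round(fn,1),end="; ")
    if fn>14: break
print()
go(pt(th,r,.08),.05); go(pt(th,r,.08),.30)
o=manip.get_obs(); print(o["time_s"])
manip.reach([.40,.18,.33],best([.40,.18,.33],np.radians(-45)))
manip.wait(.3); o=manip.get_obs(); save(manip.get_image("wrist"),"c1.png"); im=manip.get_image("top"); save(im,"c2.png",(140,110,360,275),3.5)
np.savez("o.npz",p=o["ee_pos"],q=o["tool_rot"])
E
```

```text
a0 0.9540963267948965
0.18 -0.5; 0.14 -0.3; 0.1 -1.2; 0.1 -1.2; 0.09 -0.6; 0.08 -0.8; 0.07 -0.8; 0.06 -0.2; 0.05 -1.2; 0.04 -1.1; 0.03 -1.6; 0.02 0.0; 0.01 5.0; 0.0 20.3; 
61.825
```

View pics/c2.png

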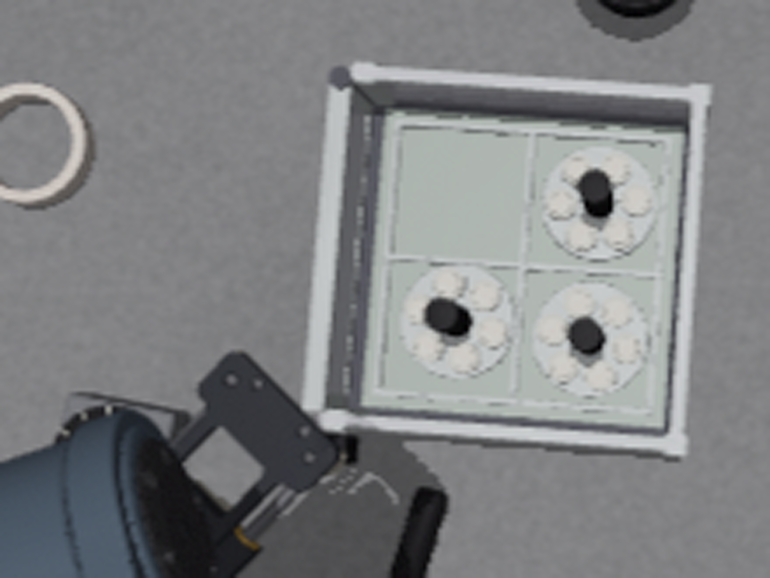

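View pics/c1.png

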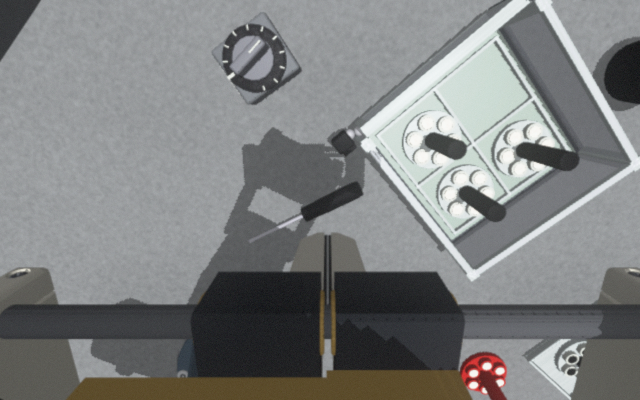

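The door is flush and shut; the force rose to 20 N against the stop. The knob is at (255,58) in the wrist view, so I'll zoom in there.

```bash
python3 - <<'E'
from h import *
im=cv2.cvtColor(cv2.imread("pics/c1.png"),cv2.COLOR_BGR2RGB); save(im,"c1k.png",(200,5,310,110),7)
E
```

```text
(no output)
```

View pics/c1k.png

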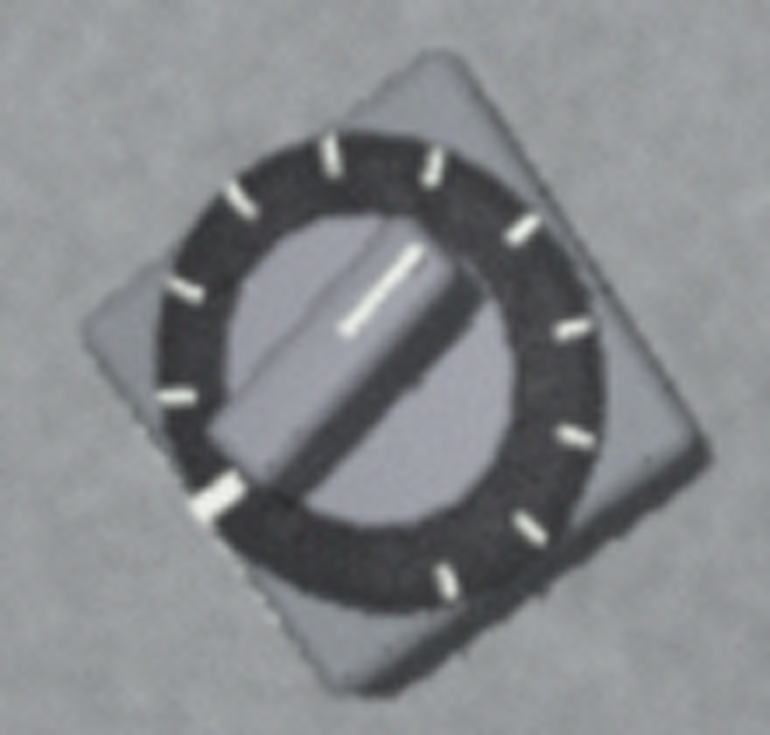

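The white line runs from crop (345,332) to (418,247), opposite the long zero tick at (218,497). The dial centre is at about (381,370).

```bash
python3 - <<'E'
from h import *
d=np.load("o.npz"); o={"ee_pos":d["p"],"tool_rot":d["q"]}
f=lambda p:np.array(p)/7.+[200,5]
L=cast("wrist",f([(345,332),(418,247)]),.094,o)[:,:2]
c=cast("wrist",f([(381,370)]),.051,o)[0,:2]; z=cast("wrist",f([(218,497)]),.051,o)[0,:2]
E=cast("wrist",f([(218,432),(396,228),(465,262),(285,478)]),.094,o)[:,:2]
print("line",L,"ctr",c,"barctr",E.mean(0))
# zero tick lies on -x side; white line too at zero
v=L[1]-L[0]; bar=np.arctan2(v[1],v[0])  # outward direction of the white line
cx=np.arctan2(*(c-z)[::-1]); lineout=bar
ang=(cx+np.pi-lineout)%(2*np.pi); print("bar",bar,"counter x",cx,"knob angle",ang,"or",ang+2*np.pi)
for a in [bar-np.pi/2,bar+np.pi/2]:
  for k in (0,1,-1):
    j=manip.ik([*c,.12],q_down(a+np.pi/2+k*np.pi)); print(a,k,None if j is None else j[5])
E
```

```text
line [[0.43088856 0.33476154]
 [0.44879583 0.33478075]] ctr [0.42782208 0.33655779] barctr [0.42810814 0.3334187 ]
bar 0.001072871137734769 counter x -0.1805413339169497 knob angle 2.9599784485351086 or 9.243163755714695
-1.5697234556571618 0 2.150758404026262
-1.5697234556571618 1 -0.9908342495635312
-1.5697234556571618 -1 -0.9908342495635312
1.5718691979326314 0 -0.9908342495635312
1.5718691979326314 1 2.150758404026262
1.5718691979326314 -1 2.150758404026262
```

```bash
python3 - <<'E'
from h import *
c=[.4275,.3345]; q=q_down(.001)
o=manip.get_obs(); manip.command_gripper(.045,15)
manip.reach([*c,.20],q); go(c,.069,speed=.1)
manip.wait(.2); o=manip.get_obs(); f0,t0=o["contact_force"],o["ft_torque"]
j=np.array(o["joint_positions"]); print("q6",j[5],"ft",f0,t0)
manip.command_gripper(0,15); o=manip.get_obs(); print("grip",o["width"],np.round(o["contact_force"]-f0,1),np.round(o["ft_torque"]-t0,3))
start=j[5]; tot=0
while tot<3.4:
    tot+=.15 if tot<2.6 else .04
    if start-tot<-2.8: break
    j[5]=start-tot; manip.movej(j); o=manip.get_obs()
    f=o["contact_force"]-f0; t=o["ft_torque"]-t0
    print(round(tot,2),np.round(f,1),np.round(t,3),round(o["joint_positions"][5],3))
    if abs(t[2])>.5 or np.linalg.norm(f)>30: break
print(o["time_s"],o["width"])
E
```

```text
q6 2.1479610204699973 ft [ 0.16004952 -0.73208911 -0.48772829] [ 0.00787827 -0.00015738 -0.04765021]
grip 0.013773566918438514 [-1.3 12.2 -3.4] [ 2.002  0.32  -0.013]
0.15 [-1.5 14.8 -7.2] [2.464 0.292 0.08 ] 1.997
0.3 [-3.3 16.5 -7.6] [2.923 0.434 0.055] 1.847
0.45 [-3.6 18.2 -6.9] [3.234 0.588 0.065] 1.697
0.6 [-3.7 20.6 -7.6] [3.5   0.842 0.042] 1.547
0.75 [-7.1 21.3 -7.9] [3.722 1.017 0.099] 1.397
0.9 [-7.6 22.9 -7.2] [3.964 1.325 0.036] 1.247
1.05 [-8.6 24.2 -7. ] [4.165 1.531 0.036] 1.097
1.2 [-10.1  25.7  -5.2] [4.306 1.764 0.067] 0.947
1.35 [-11.7  25.9  -5. ] [4.194 2.016 0.068] 0.797
1.5 [-12.4  24.4  -3.5] [4.135 2.229 0.061] 0.647
1.65 [-13.6  22.1  -1.8] [3.859 2.404 0.051] 0.497
1.8 [-15.2  20.7  -1. ] [3.534 2.483 0.072] 0.347
1.95 [-14.1  20.2   0.8] [3.368 2.453 0.023] 0.197
2.1 [-15.6  19.3   1.4] [3.268 2.565 0.06 ] 0.047
2.25 [-15.9  19.4   1.3] [3.107 2.541 0.106] -0.103
2.4 [-16.2  17.8   1.9] [3.035 2.522 0.092] -0.253
2.55 [-14.9  17.7   3. ] [2.987 2.553 0.063] -0.403
2.7 [-15.7  16.3   3.2] [2.895 2.521 0.139] -0.553
2.74 [-15.7  16.8   2.5] [2.922 2.48  0.114] -0.592
2.78 [-15.6  17.3   2.5] [2.921 2.55  0.152] -0.632
2.82 [-15.9  16.1   2.8] [2.842 2.581 0.111] -0.672
2.86 [-16.2  16.3   3.1] [2.869 2.546 0.065] -0.712
2.9 [-15.5  16.1   2.1] [2.838 2.509 0.075] -0.752
2.94 [-16.7  16.3   3.1] [2.826 2.489 0.096] -0.792
2.98 [-13.9  15.5   2.6] [ 2.644  2.363 -0.112] -0.832
3.02 [-13.1  14.8   0.8] [ 2.546  2.116 -0.106] -0.872
3.06 [-10.8  14.7   0.9] [ 2.372  1.776 -0.21 ] -0.912
3.1 [-9.5 13.1  0.4] [ 2.238  1.543 -0.193] -0.952
3.14 [-7.6 12.4 -1.4] [ 2.146  1.22  -0.182] -0.992
3.18 [-6.7 12.8 -2.3] [ 1.961  0.937 -0.229] -1.032
3.22 [-4.9 11.9 -2.7] [ 1.877  0.715 -0.358] -1.072
3.26 [-4.2 10.2 -3.6] [ 1.739  0.389 -0.361] -1.112
3.3 [-1.2  9.2 -5.2] [ 1.689  0.22  -0.524] -1.152
75.575 0.018939114891332084
```

The stop was reached at about 2.96 rad, as predicted. I'll release, back off and verify.

```bash
python3 - <<'E'
from h import *
j=np.array(manip.get_obs()["joint_positions"]); j[5]+=.34; manip.movej(j)  # square up to the bar
manip.command_gripper(.045); p=manip.get_obs()["ee_pos"]; go(p[:2],.25)
q=best([.40,.18,.33],np.radians(-45)); manip.reach([.40,.18,.33],q); manip.wait(.3)
o=manip.get_obs(); np.savez("o2.npz",p=o["ee_pos"],q=o["tool_rot"]); k=manip.get_image("wrist")
manip.reach([.30,-.25,.40],best([.30,-.25,.40],np.radians(-45))); manip.wait(.3)
t=manip.get_image("top"); print(manip.get_obs()["time_s"])
a=cv2.resize(k[5:110,200:310],(400,382)); b=cv2.resize(t[20:300,140:520],(760,560))
im=np.zeros((382,760,3),np.uint8); im[:,:400]=a; im[:,400:760]=cv2.resize(k,(360,382)); save(im,"d1.png"); save(b,"d2.png")
E
```

```text
81.7833
```

View pics/d1.png

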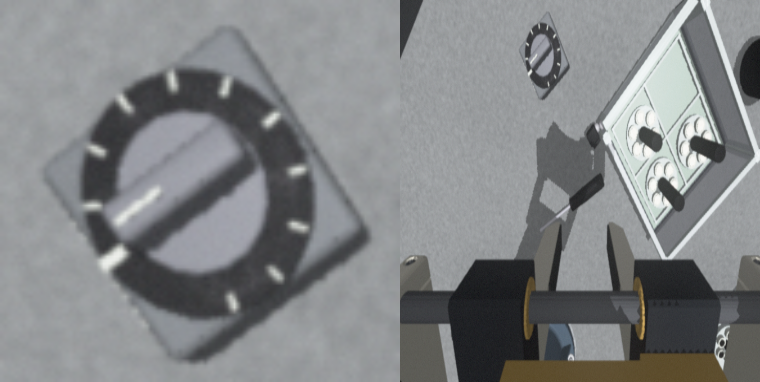

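View pics/d2.png

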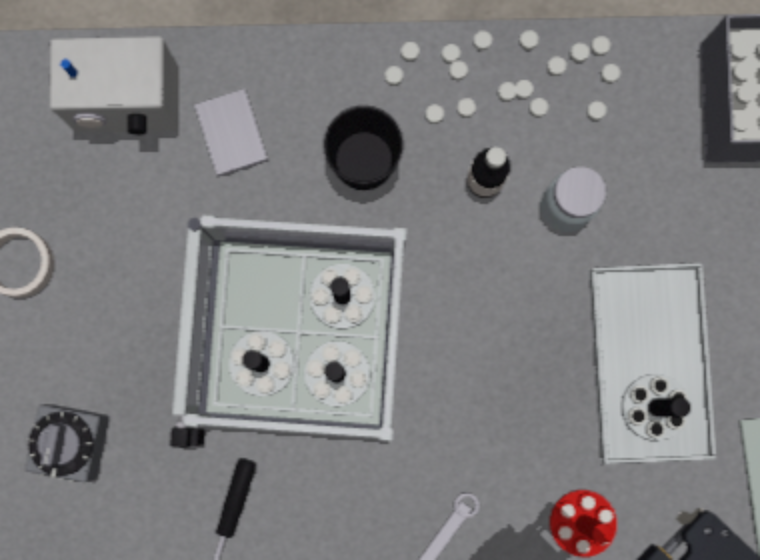

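Everything is in place and the door is shut. One check remains: the knob angle, since I squared up while still gripping.

```bash
python3 - <<'E'
from h import *
d=np.load("o2.npz"); o={"ee_pos":d["p"],"tool_rot":d["q"]}
f=lambda p:np.array(p)/(400/110)+[200,5]
L=cast("wrist",f([(116,222),(160,188)]),.094,o)[:,:2]; v=L[1]-L[0]
B=cast("wrist",f([(140,248),(256,164)]),.08,o)[:,:2]; w=B[1]-B[0]
T=cast("wrist",f([(115,257),(271,119)]),.051,o)[:,:2]
c=cast("wrist",f([(198,194)]),.051,o)[0,:2]; z=T[0]
X=cast("wrist",f([(228,27),(367,237),(180,358),(46,175)]),.05,o)[:,:2]
a=lambda u:np.arctan2(u[1],u[0])
print("line",a(v),"barshadow",a(w),"cx by tick",a(c-z),"box sides",a(X[0]-X[3]),a(X[1]-X[2]), a(X[1]-X[0]),a(X[2]-X[3]))
E
```

```text
line -0.18804500464617244 barshadow -0.21201545739884015 cx by tick -0.19248445720992133 box sides -0.17575764879479042 -0.24667506143264203 -1.7555647123104148 -1.749707705556264
```

Zero to within about 0.03 rad. I'll nudge the knob into the stop once more with a better-centred grip and release there.

```bash
python3 - <<'E'
from h import *
c=[.426,.3365]; q=best([*c,.2],-.19+np.pi/2)
manip.reach([*c,.20],q); go(c,.069,speed=.12); manip.wait(.2)
o=manip.get_obs(); j=np.array(o["joint_positions"]); f0,t0=o["contact_force"],o["ft_torque"]
manip.command_gripper(0,15)
for k in range(8):
    o=manip.get_obs(); t=(o["ft_torque"]-t0)[2]; print(k,np.round(o["contact_force"]-f0,1),round(t,3))
    if t<-.2: break
    j[5]-=.03; manip.movej(j)
manip.command_gripper(.045); go(c,.25)
manip.reach([.40,.18,.33],best([.40,.18,.33],np.radians(-45))); manip.wait(.3); k=manip.get_image("wrist")
manip.reach([.30,-.25,.40],best([.30,-.25,.40],np.radians(-45)))
t=manip.get_image("top"); im=np.zeros((560,700,3),np.uint8); im[:525,:550]=cv2.resize(k[5:110,200:310],(550,525)); save(im,"e1.png"); cv2.imwrite("pics/e2.png",t[...,::-1])
r=cv2.cvtColor(cv2.imread("pics/c2.png"),cv2.COLOR_BGR2RGB)
print(manip.get_obs()["time_s"],[np.round(d,3).tolist() for d in discs(t)])
e=cv2.imread("pics/d2.png"); n=cv2.resize(t[20:300,140:520],(760,560))[...,::-1]
print("changed px",[(np.abs(e.astype(int)-n).max(2)>60)[:470].sum()])
E
```

```text
0 [-0.2 -1.   2.5] -0.055
1 [ 0.5 -1.6 -3. ] -0.342
91.8167 [[0.663, 0.415, 146.544, 150.22]]
changed px [np.int64(0)]
```

View pics/e1.png

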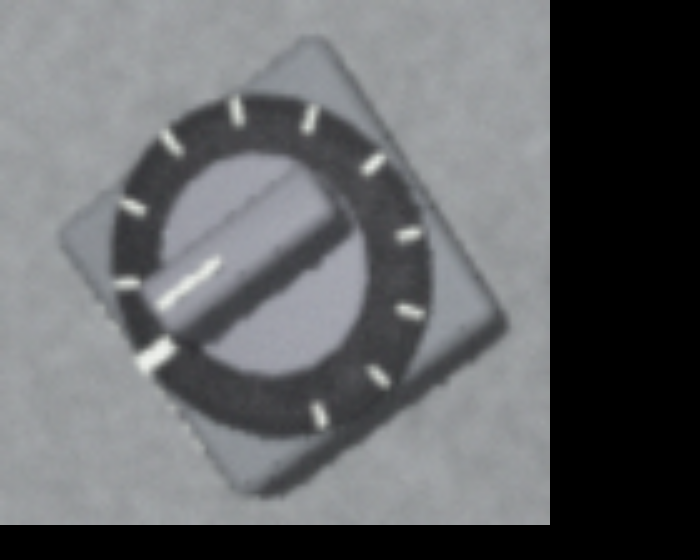

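The knob's white line points at the zero tick (crop 155,357), firmly against the stop, and nothing else has moved. Handing in.

```bash
python3 -c "
from cell import manip
print(manip.finish_job())"
```

```text
the job is handed in; nothing more can be done
None
```

The job is handed in at about 92 s of the 210 s allowed: the one finished carrier stands in the tray, the three fresh carriers are in bays 0, 1 and 2, the door is shut, the knob is back at its zero stop, and the bottle, jar and cup were still standing in the last picture.

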